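# Bring fresh desiccant to the canister and take its cap off

### The arm

A 7-joint arm with a two-finger parallel gripper is mounted at the origin on the work surface. World frame = base frame: x ahead of the robot, y to its left, z up, the work surface at z = 0. Lengths are in m, angles in rad, forces in N, time in s.
With the tool pointing down it reaches from about 0.425 to 0.875 m from the base axis. Payload 4.7 kg.
Tool frame: the origin (TCP) lies at the very end of the fingers, on their centre line; the grasp point (between the pads) lies 19 mm behind it; z points along the fingers, y is the direction in which the jaws open and shut (so a half turn about z gives the same grasp; the last joint's range is limited). The gripper opens to 87 mm and grips with 3 to 60 N. Pads are 19 mm wide; open, the fingers measure 117 mm over their backs; the gripper's body (75 mm by 190 mm) begins 51 mm behind the grasp point.
Start: joints at [0.014, 0.321, -0.07, 1.45, 0.023, 1.371, -0.057], TCP at [0.65, -0, 0.223] pointing down, gripper open.
Joint ranges: [-2.86, 2.86], [-0.3, 2.09], [-1.38, 1.24], [0.06, 2.45], [-1.56, 4.7], [0.09, 2.05], [-2.69, 2.69]. Speed limits (rad/s): [2.57, 2.57, 3.14, 3.14, 3.14, 3.14, 3.14].

### API

Orientations are given as a rotation vector (axis times angle).
In Python, from bench import * gives the robot as it stands.
- The arm moves only by the shell command python3 -m jog 'ROWS' [OPENING] [FORCE]. ROWS is JSON, a list of rows, each a list of 4 numbers: the shift along the world's x, y, z in mm, then the turn about the world's z in rad. In form: [[x, y, z, twist], ...]. A call has exactly 8 rows; each row is the pose to reach, as a shift and turn from the pose commanded when the call began; what a row does not reach only later rows make up. A row lasts 1/8 s, in which the tool goes at most 62.5 mm and 10.7 degrees, less where a joint would pass 70% of its speed; a pose out of reach is approached as far as the arm can. A call with a gripper value outside its range is refused whole. OPENING is the opening, from -1 (shut) to 1 (fully open), set as the call begins (- or left out, the last holds). The fingers move at their own pace and stop on an object; FORCE is the grip in N (left out, the last holds). Time passes only in rows, so rows that repeat a pose let the fingers close, or fill a call up. It gives the time, the measured TCP pose, the force and the opening at its end, in the units of the state.
- get_state(): the state, without advancing time (a new reading comes with each control period).
- get_image(name): name is "scene" or "side" or "wrist"; returns a dict with "image" (400x640x3 uint8, red, green, blue), "fx", "fy", "cx", "cy" (pixels), "position" and "rotation" of the camera in the world; the wrist camera has in their place "tool_from_camera" (4x4, takes a point from camera to tool coordinates, whose origin is the TCP and whose axes are the flange's). Camera axes: x right, y down, z forward; pixel columns grow to the right and rows downward; lengths in m; the calibration is good to about 2 mm. A picture is of the moment at which its call begins: read the wrist's pose just before it. There is no depth.
- close_job(): hands the job in, once; it reports no verdict.
The state is a dict: "time": time; "joint_positions": joint angles; "qd": joint speeds; "joint_torque": joint torques, N m; "position": TCP position; "tool_rot": TCP orientation; "ft_force": force on the tool from outside, world axes, zero at the start; "torque": the same for the moment, N m; "grip_width": opening from 0.0 (shut) to 1.0 (fully open).
Only numpy, scipy, OpenCV 4.12 (cv2) and the standard library are available. Lean on these libraries where they do the work, as an engineer would, in place of code of your own. Each camera call takes 0.05 s, during which the arm holds its last target. There are 200 camera calls.

### The job

Refill time in the picture store: lift the wooden caddy with the two orange desiccant cartridges, carry it level to the middle of the round cork mat, set it down and let go of it. Then take the black cap off the blue canister: nobody remembers whether its thread is left- or right-handed, so try turning it both ways until it comes free, and lift it off. Finish while holding the cap in the gripper, still and at least 6 cm above its closed position, with the cartridges in the caddy on the mat and the framed picture and the red roll left where they are.

Things in the scene. Friction and masses are not known exactly. Their poses are not given: they have to be found in the camera images.
- caddy_handle (a point): Centre of the handle bar of the loose pale wooden caddy (0.3 to 0.6 kg loaded), 88 mm above its underside, over its middle. The bar is 16 mm wide (y), 16 mm high and runs 126 mm freely along the caddy's x axis between two end posts; z is up. Tray below: 140 (x) by 96 (y) by 46 mm high, walls 7 mm, open on top.
- mat_top (a point): Centre of the top face of a fixed round cork mat, 180 mm across, 2 mm thick, on the bench between the caddy and the blue canister. The caddy may stand on it at any yaw.
- cap_center (a point): Centre, half-way up, of the loose black round cap on the blue canister: 55 mm across, fine ribs, 34 mm high, 50 to 100 g, z up; a yellow mark on top runs from the middle along its x axis. Closed, this point is 107 mm and the cap's underside 90 mm above the bench. It starts closed, turns lightly, and lifts only 3 or 4 mm until it is free; then it lifts straight up and is off the neck after 28 mm.
- neck (a point): Top centre of the blue canister's neck, 116 mm above the bench, on the cap's axis. The short thread's hand changes from start to start and cannot be seen. Loosening, the cap is free after 25 to 50 degrees and meets a stop by 75, where it stays free; turning on against it does no harm. The wrong way it meets a stop within 30 degrees; from there it is free 52 to 73 degrees back.
- canister: Blue canister, fixed to the bench by a foot 110 by 90 mm, 6 mm high; 72 mm across up to 72 mm high, tapering to 56 mm across at 85 mm, the flat shoulder below the cap. Origin at the centre of its underside.
- cartridge0_center (a point): Centre of an orange desiccant cartridge, an upright cylinder 38 mm across and 30 mm high, 40 g, standing loose in the caddy.
- cartridge1_center (a point): Centre of the other, equal cartridge in the caddy.
- picture: Bystander: framed picture lying flat, 140 by 140 mm, 18 mm high; origin at the centre of its underside. Leave alone.
- roll_center (a point): Bystander: centre of an upright red roll, 48 mm across, 100 mm high. Leave alone.
- spare_canister: Bystander: fixed green canister with a grey cap, the same shape and size as the blue one, 124 mm high; origin at the centre of its underside. Not part of the job.
There are look-alikes about, which are no part of the job. Of the things shaped like the part that bears mat_top, the cork one is meant.

How it is judged:
On the way, in this order (a step that is already met when the one before it is completed fails the run):
1. the caddy is lifted clear of the bench, level (height (world z) of caddy_handle above 0.108 m and angle between caddy_handle's own z axis and vertical below 0.26 rad), for 0.2 s.
2. the caddy stands on the middle of the mat, let go, with both cartridges in it (horizontal distance between caddy_handle and mat_top below 0.035 m and height (world z) of caddy_handle below 0.096 m and angle between caddy_handle's own z axis and vertical below 0.1 rad and contact force between the fingers and caddy below 0.1 N and x of cartridge0_center in the frame of caddy_handle between -0.07 and 0.07 m and y of cartridge0_center in the frame of caddy_handle between -0.048 and 0.048 m and z of each of cartridge0_center, cartridge1_center in the frame of caddy_handle below -0.04 m and x of cartridge1_center in the frame of caddy_handle between -0.07 and 0.07 m and y of cartridge1_center in the frame of caddy_handle between -0.048 and 0.048 m), for 0.2 s.
3. the cap is off the neck, in the fingers (height (world z) of cap_center above 0.137 m and contact force between the fingers and cap above 1 N), for 0.1 s.
At the end, for the whole second after the job is handed in: Cap gripped (over 1 N), still (under 20 mm/s), 45 mm or more above its closed height, touching neither canister nor caddy; caddy upright (0.1 rad), still, let go, its middle within 35 mm of the mat's, both cartridges inside (all of step 2 and height (world z) of cap_center above 0.152 m and contact force between the fingers and cap above 1 N and contact force between cap and canister below 0.1 N and contact force between cap and caddy below 0.1 N and linear speed of each of cap, caddy below 0.02 m/s); the arm keeps its last pose, push and grip.
It fails at once if the caddy tilts by more than 0.26 rad (15 degrees) (angle between caddy_handle's own z axis and vertical above 0.26 rad).
It fails at once if the picture or the roll is moved by more than 20 mm (distance of any of picture, roll_center from where it was at the start of the episode above 0.02 m).
It also fails if it takes over 58 s, if anything falls off the work surface, if the arm or the gripper's body presses on something with over 40 N, if the wrist force passes 120 N, or if a joint passes its speed limit or range.

## Working session

There is one attempt and no reset: what is moved stays moved. The work goes in short steps, Python scripts to look and compute and a shell command to move; the robot and the scene stay as the last step left them, time stands still between calls to the robot, and variables do not carry over. Pictures are saved under pics/ and viewed, about 8 in all and at most 12, crops included, and the job is handed in when it is done.

```bash
mkdir -p pics; ls; cat > h.py <<'E'
from bench import *
import numpy as np, cv2
from scipy.spatial.transform import Rotation as R
def grab(name):
    s=get_state(); d=get_image(name)
    if name=="wrist":
        T=np.eye(4);T[:3,:3]=R.from_rotvec(s["tool_rot"]).as_matrix();T[:3,3]=s["position"]
        C=T@np.array(d["tool_from_camera"])
    else:
        C=np.eye(4);r=np.array(d["rotation"]);C[:3,:3]=r if r.shape==(3,3) else R.from_rotvec(r).as_matrix();C[:3,3]=d["position"]
    d["C"]=C; return d
def save(d,fn): cv2.imwrite("pics/"+fn,d["image"][:,:,::-1])
def ray(d,u,v):
    r=d["C"][:3,:3]@np.array([(u-d["cx"])/d["fx"],(v-d["cy"])/d["fy"],1]); return d["C"][:3,3],r/np.linalg.norm(r)
def onz(d,u,v,z):
    o,r=ray(d,u,v); return o+r*(z-o[2])/r[2]
def tri(*obs):
    A=np.zeros((3,3));b=np.zeros(3);P=[]
    for d,u,v in obs:
        o,r=ray(d,u,v);M=np.eye(3)-np.outer(r,r);A+=M;b+=M@o;P.append((o,r))
    x=np.linalg.solve(A,b); return x,[np.linalg.norm(np.cross(x-o,r)) for o,r in P]
def proj(d,p):
    c=d["C"][:3,:3].T@(np.array(p)-d["C"][:3,3]); return d["fx"]*c[0]/c[2]+d["cx"],d["fy"]*c[1]/c[2]+d["cy"]
E
python3 - <<'E'
from h import *
s=get_state();print(s["time"],s["position"],s["tool_rot"],s["grip_width"])
for n in["scene","side","wrist"]:
    d=grab(n);save(d,n+"0.png");print(n,d["fx"],d["cx"],d["cy"],d["C"].round(3).tolist())
E
```

```text
pics
0.0 [ 6.49472430e-01 -6.01718862e-05  2.21486785e-01] [-2.22055595e+00 -2.22055822e+00  2.17030616e-03] 0.9949018834429887
scene 488.3129866062743 319.563369336862 205.09130807718464 [[-0.193, 0.798, -0.571, 1.233], [0.981, 0.168, -0.097, 0.158], [0.018, -0.579, -0.815, 1.089], [0.0, 0.0, 0.0, 1.0]]
side 439.342256077251 321.48835273157874 202.90156233551377 [[0.818, -0.426, 0.386, 0.038], [-0.575, -0.609, 0.547, -0.638], [0.002, -0.669, -0.743, 1.028], [0.0, 0.0, 0.0, 1.0]]
wrist 308.2069732160433 323.48780062947526 198.77209730466498 [[1.0, 0.0, -0.002, 0.651], [-0.0, -0.96, -0.282, 0.077], [-0.002, 0.282, -0.96, 0.382], [0.0, 0.0, 0.0, 1.0]]
```

View pics/scene0.png

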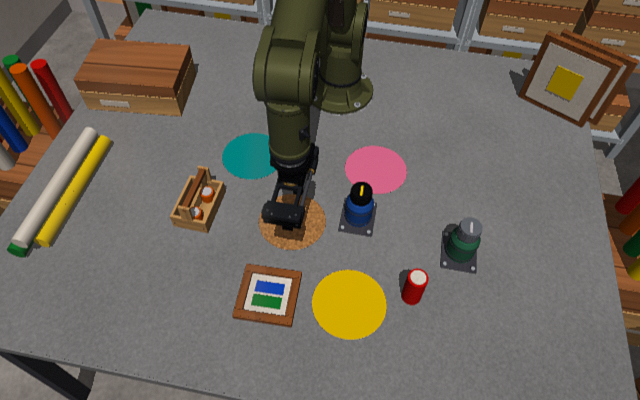

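View pics/side0.png

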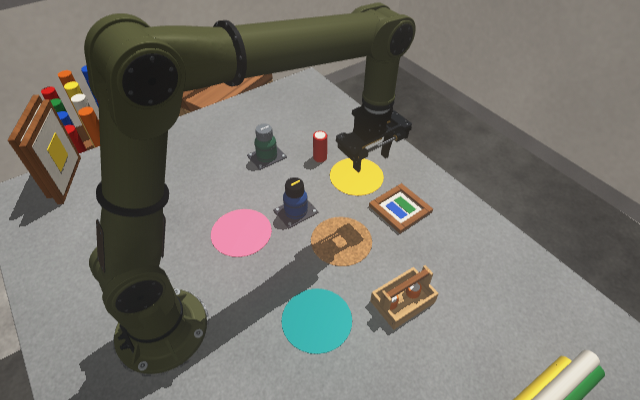

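The scene view shows the caddy at about (198,200), the cork mat at (292,222), the blue canister's cap at (361,190), the picture at (268,295) and the roll at (414,287). In the side view the caddy is at (405,297), the mat at (341,241) and the cap at (295,188).

```bash
python3 - <<'E'
from h import *
a=grab("scene");b=grab("side")
def show(n,x):print(n,np.round(x,3))
for d,pm,pc in((a,(292,222),(361,187)),(b,(341,241),(294,184))):
    hsv=cv2.cvtColor(d["image"],cv2.COLOR_RGB2HSV)
    m=cv2.inRange(hsv,(8,80,60),(20,220,255)); w=np.zeros_like(m); cv2.circle(w,pm,42,255,-1)
    if d is b: w[:,:]=0; cv2.circle(w,pm,36,255,-1)
    m=cv2.morphologyEx(m&w,cv2.MORPH_CLOSE,np.ones((5,5)))
    c=np.vstack(cv2.findContours(m,0,1)[0]);h=cv2.convexHull(c); e=cv2.fitEllipse(h);print("mat",np.round(e[0],1),np.round(e[1],1));show("matz.002",onz(d,*e[0],.002)); d["mat"]=e[0]
    m=cv2.inRange(hsv,(24,120,120),(34,255,255));w[:]=0;cv2.circle(w,pc,14,255,-1);ys,xs=np.nonzero(m&w);print("mark",xs.mean(),ys.mean(),len(xs)); d["mark"]=(xs.mean(),ys.mean())
show("mat tri",np.r_[tri((a,*a["mat"]),(b,*b["mat"]))[0]]);x=tri((a,*a["mark"]),(b,*b["mark"]));show("mark tri",x[0]);print(x[1])
A=a["image"][150:245,155:240];B=b["image"][250:345,360:445]
cv2.imwrite("pics/c.png",cv2.resize(np.hstack([A,B]),None,fx=4.6,fy=4.6,interpolation=3)[:,:,::-1])
E
```

```text
mat [290.7 217.3] [65.  68.6]
matz.002 [ 0.527 -0.04   0.002]
mark 361.3076923076923 190.5 26
mat [341.  241.1] [48.9 61. ]
matz.002 [ 0.532 -0.039  0.002]
mark 295.05555555555554 182.27777777777777 18
mat tri [ 0.53  -0.04   0.005]
mark tri [0.491 0.136 0.124]
[np.float64(0.0003863000328560646), np.float64(0.00038630003285602027)]
```

View pics/c.png

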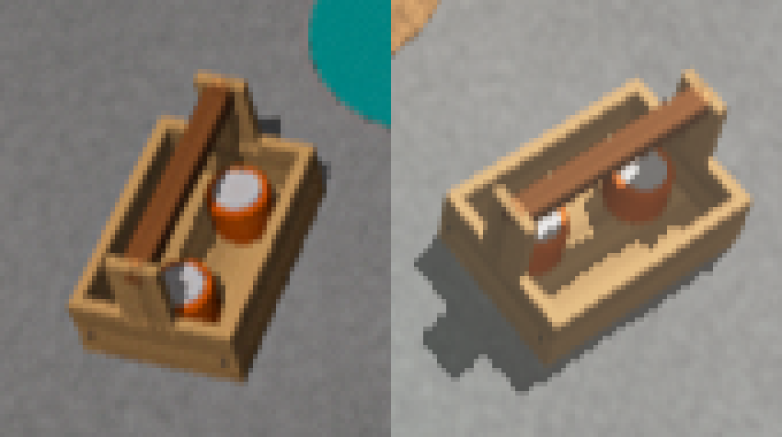

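The crops show the caddy with its reddish bar. In the scene view the bar runs from about (202,169) to (186,207), and in the side view from (390,295) to (427,271). Both cartridges are inside.

```bash
python3 - <<'E'
from h import *
a=grab("scene");b=grab("side")
for p in((201.7,169.1),(186.5,207)):print("sc",onz(a,*p,.096).round(3))
for p in((389.8,295),(427.2,270.7)):print("sd",onz(b,*p,.096).round(3))
x=tri((a,194.2,188.0),(b,408.5,282.8));print(x)
for p in((201.7,169.1),),:pass
print(tri((a,201.7,169.1),(b,389.8,295)),tri((a,186.5,207),(b,427.2,270.7)))
# picture, roll
print("pic",onz(a,268,295,.018),"roll",onz(a,418,275,.1),"green",onz(a,470,228,.124))
E
```

```text
sc [ 0.487 -0.285  0.096]
sc [ 0.611 -0.282  0.096]
sd [ 0.485 -0.29   0.096]
sd [ 0.608 -0.292  0.096]
(array([ 0.54765379, -0.28719774,  0.0900601 ]), [np.float64(0.0018891151219712415), np.float64(0.0018891151219712229)])
(array([ 0.48609134, -0.2877189 ,  0.0928271 ]), [np.float64(0.0017222974314438865), np.float64(0.0017222974314437874)]) (array([ 0.60923253, -0.28694452,  0.09053175]), [np.float64(0.003495421143457045), np.float64(0.003495421143456988)])
pic [ 0.76495084 -0.03911517  0.018     ] roll [0.68485075 0.29578203 0.1       ] green [0.54891459 0.40363937 0.124     ]
```

```bash
python3 -m jog '[[-13,-36,0,-0.18],[-26,-72,0,-0.36],[-38,-108,0,-0.54],[-51,-144,0,-0.72],[-64,-180,0,-0.9],[-76,-216,0,-1.08],[-89,-252,0,-1.26],[-101,-287,0,-1.44]]' 1 && python3 -m jog '[[0,0,0,-0.13],[0,0,-10,-0.13],[0,0,-20,-0.13],[0,0,-30,-0.13],[0,0,-40,-0.13],[0,0,-40,-0.13],[0,0,-40,-0.13],[0,0,-40,-0.13]]'
python3 - <<'E'
from h import *
print(get_state()["joint_positions"])
d=grab("wrist");save(d,"w1.png");print(d["C"].round(4).tolist())
print("predicted TCP px",proj(d,[.548,-.287,.096]))
d=grab("scene");save(d,"s1.png")
d=grab("side");save(d,"sd1.png")
E
```

```text
time: 1.35
position: [0.5485, -0.2882, 0.2227]
tool_rot: [3.135, 0.196, 0.0]
ft_force: [0.3, 0.1, 0.2]
grip_width: 0.998
time: 2.35
position: [0.5493, -0.2872, 0.1831]
tool_rot: [3.141, 0.001, 0.001]
ft_force: [0.4, -0.4, -0.1]
grip_width: 0.999
[ 0.21765145  0.27866483  0.26746572  1.59534237 -0.07597913  1.2768004
 -1.07271763]
[[0.0008, -0.9599, -0.2803, 0.6275], [-1.0, -0.0004, -0.0013, -0.2875], [0.0011, 0.2803, -0.9599, 0.3436], [0.0, 0.0, 0.0, 1.0]]
predicted TCP px (np.float64(322.46808369069686), np.float64(206.97332801098904))
```

View pics/w1.png

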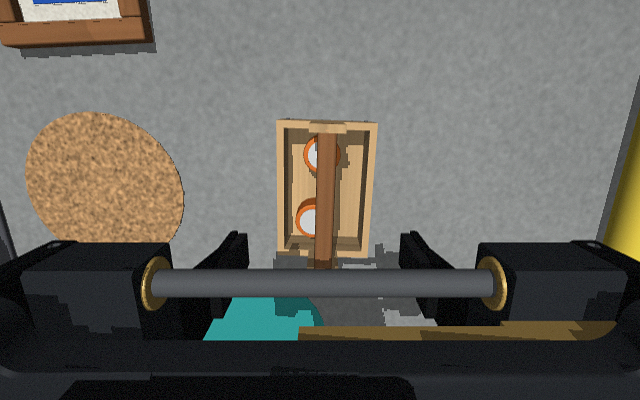

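The wrist picture shows the bar upright in the image from (328,135) to (325,268), with the caddy nearly aligned and both orange cartridges inside. The mat is at upper left, around (105,178).

```bash
python3 - <<'E'
from h import *
w=grab("wrist");a=grab("scene");b=grab("side")
h=cv2.cvtColor(w["image"],cv2.COLOR_RGB2HSV)
print(h[200,326],h[180,105],h[180,360])
m=cv2.inRange(h,(0,90,30),(14,255,140));m[:140]=0;m[255:]=0;m[:,:312]=0;m[:,:][:,342:]=0
for v in(145,170,195,220,245):
    u=np.nonzero(m[v])[0];
    if len(u):print(v,u.min(),u.max(),onz(w,u.min(),v,.096)[:2].round(4),onz(w,u.max()+1,v,.096)[:2].round(4))
def mat(d,pm,r):
    hh=cv2.cvtColor(d["image"],cv2.COLOR_RGB2HSV);m=cv2.inRange(hh,(8,60,50),(22,230,255));k=np.zeros_like(m);cv2.circle(k,pm,r,255,-1)
    m=cv2.morphologyEx(m&k,cv2.MORPH_CLOSE,np.ones((7,7)));m=cv2.morphologyEx(m,cv2.MORPH_OPEN,np.ones((7,7)));c=max(cv2.findContours(m,0,1)[0],key=cv2.contourArea)[:,0].astype(float)
    p=np.array([onz(d,u+.5,v+.5,.002)[:2] for u,v in c])
    A=np.c_[2*p,np.ones(len(p))];s=np.linalg.lstsq(A,(p**2).sum(1),rcond=None)[0];print("mat",s[:2].round(4),"r",np.sqrt(s[2]+s[:2]@s[:2]).round(4));return proj(d,[s[0],s[1],.002])
pa=mat(a,(292,222),44);pb=mat(b,(341,241),40);print("tri",tri((a,*pa),(b,*pb)))
mm=mat(w,(105,178),85)
E
```

```text
[ 14 143 136] [ 15 120 182] [ 18 103 207]
145 317 337 [ 0.5996 -0.2826] [ 0.5997 -0.2993]
170 312 335 [ 0.5795 -0.2784] [ 0.5795 -0.2979]
195 316 334 [ 0.5583 -0.2815] [ 0.5584 -0.2973]
220 316 333 [ 0.5362 -0.2814] [ 0.5362 -0.2967]
245 315 332 [ 0.513  -0.2804] [ 0.513  -0.2961]
mat [ 0.5373 -0.0327] r 0.0887
mat [ 0.5344 -0.0376] r 0.0883
tri (array([ 0.53565279, -0.0342886 , -0.00174927]), [np.float64(0.001159304268737338), np.float64(0.0011593042687373617)])
mat [ 0.5426 -0.0374] r 0.0843
```

```bash
python3 -m jog '[[-1,-2,-20,-0.03],[-1,-2,-45,-0.03],[-1,-2,-70,-0.03],[-1,-2,-90,-0.03],[-1,-2,-103,-0.03],[-1,-2,-110,-0.03],[-1,-2,-114,-0.03],[-1,-2,-114,-0.03]]' 1 && python3 -m jog '[[0,0,0,0],[0,0,0,0],[0,0,0,0],[0,0,0,0],[0,0,0,0],[0,0,0,0],[0,0,0,0],[0,0,0,0]]' -1 40
```

```text
time: 3.65
position: [0.5483, -0.2892, 0.0689]
tool_rot: [3.141, -0.046, 0.001]
ft_force: [-0.5, -0.5, 0.2]
grip_width: 0.998
time: 4.65
position: [0.548, -0.2885, 0.0686]
tool_rot: [-3.14, 0.046, 0.0]
ft_force: [1.1, 0.7, -4.5]
grip_width: 0.177
```

```bash
python3 -m jog '[[0,0,3,0],[0,0,9,0],[0,0,17,0],[0,0,26,0],[0,0,35,0],[0,0,42,0],[0,0,45,0],[0,0,45,0]]'
python3 - <<'E'
from h import *
save(grab("wrist"),"w2.png")
E
```

```text
time: 5.65
position: [0.5481, -0.289, 0.1138]
tool_rot: [3.141, -0.046, 0.0]
ft_force: [-0.0, -0.5, -5.3]
grip_width: 0.178
```

View pics/w2.png

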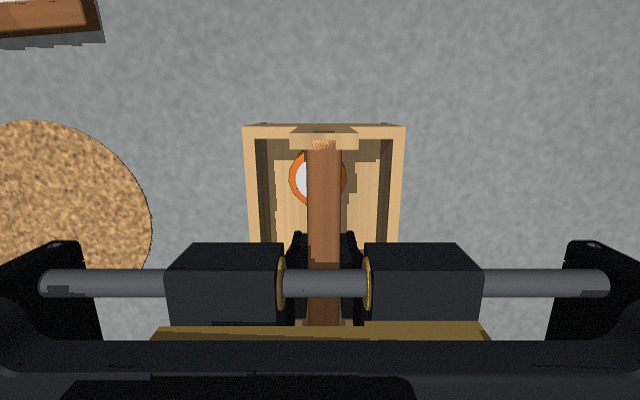

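The wrist view shows the caddy hanging level, with the bar centred between the jaws at (323,210) and the far cartridge still standing.

```bash
python3 -m jog '[[0,3,0,0],[0,10,0,0],[-1,22,0,0],[-3,38,0,0],[-4,57,0,0],[-5,77,0,0],[-6,97,0,0],[-7,117,0,0]]' && python3 -m jog '[[-1,20,0,0],[-1,40,0,0],[-2,60,0,0],[-3,80,0,0],[-4,99,0,0],[-5,115,0,0],[-5,127,0,0],[-5,134,0,0]]' && python3 -m jog '[[0,2,0,0],[0,3,0,0],[0,3,-4,0],[0,3,-11,0],[0,3,-19,0],[0,3,-27,0],[0,3,-34,0],[0,3,-38,0]]'
python3 - <<'E'
from h import *
save(grab("wrist"),"w3.png");save(grab("scene"),"s3.png")
E
```

```text
time: 6.7
position: [0.541, -0.1703, 0.1137]
tool_rot: [-3.141, 0.045, -0.0]
ft_force: [-0.9, 0.3, -5.5]
grip_width: 0.177
time: 7.7
position: [0.5361, -0.0373, 0.1137]
tool_rot: [3.141, -0.045, 0.0]
ft_force: [-0.0, -0.0, -5.2]
grip_width: 0.178
time: 8.7
position: [0.5357, -0.035, 0.0749]
tool_rot: [3.141, -0.046, -0.001]
ft_force: [-1.0, 0.0, -5.8]
grip_width: 0.177
```

```bash
python3 -m jog '[[0,0,-1,0],[0,0,-2,0],[0,0,-3,0],[0,0,-4,0],[0,0,-5,0],[0,0,-5,0],[0,0,-5,0],[0,0,-5,0]]' && python3 -m jog '[[0,0,0,0],[0,0,0,0],[0,0,0,0],[0,0,0,0],[0,0,0,0],[0,0,0,0],[0,0,0,0],[0,0,0,0]]' 0 && python3 -m jog '[[0,0,0,0],[0,0,5,0],[0,0,15,0],[0,0,30,0],[0,0,50,0],[0,0,75,0],[0,0,100,0],[0,0,120,0]]'
```

```text
time: 9.8
position: [0.5361, -0.035, 0.0706]
tool_rot: [3.141, -0.046, 0.0]
ft_force: [-0.4, 0.9, -5.5]
grip_width: 0.176
time: 10.8
position: [0.536, -0.035, 0.0705]
tool_rot: [3.141, -0.046, -0.0]
ft_force: [-0.0, 0.4, 0.2]
grip_width: 0.502
time: 11.8
position: [0.5366, -0.035, 0.1931]
tool_rot: [-3.141, 0.046, -0.004]
ft_force: [0.6, 0.5, -0.3]
grip_width: 0.497
```

```bash
python3 -m jog '[[-6,20,4,0.17],[-12,43,4,0.34],[-18,65,4,0.51],[-24,86,4,0.68],[-30,108,4,0.85],[-36,130,4,1.02],[-42,155,4,1.19],[-46,171,4,1.36]]' 1 && python3 -m jog '[[0,0,0,0.03],[0,0,0,0.03],[0,0,0,0.03],[0,0,0,0.03],[0,0,0,0.03],[0,0,0,0.03],[0,0,0,0.03],[0,0,0,0.03]]'
python3 - <<'E'
from h import *
print(get_state()["joint_positions"].round(2))
w=grab("wrist");a=grab("scene");b=grab("side")
save(w,"w4.png")
A=a["image"][150:270,235:395];B=b["image"][150:270,265:425]
cv2.imwrite("pics/c4.png",cv2.resize(np.hstack([A,B]),None,fx=2.5,fy=2.5,interpolation=3)[:,:,::-1])
print(proj(w,[.491,.136,.124]),proj(a,[.491,.136,.124]))
E
```

```text
time: 12.8
position: [0.4899, 0.1374, 0.196]
tool_rot: [2.464, 1.948, 0.003]
ft_force: [1.0, -0.1, -1.0]
grip_width: 1.001
time: 13.8
position: [0.49, 0.136, 0.1946]
tool_rot: [2.442, 1.976, -0.0]
ft_force: [0.2, -0.6, -0.1]
grip_width: 0.998
[-0.24  0.04 -0.09  1.83  0.    1.27 -0.54]
(np.float64(323.1219257103792), np.float64(209.6295258091722)) (np.float64(361.48046891328494), np.float64(190.20026590518233))
```

View pics/w4.png

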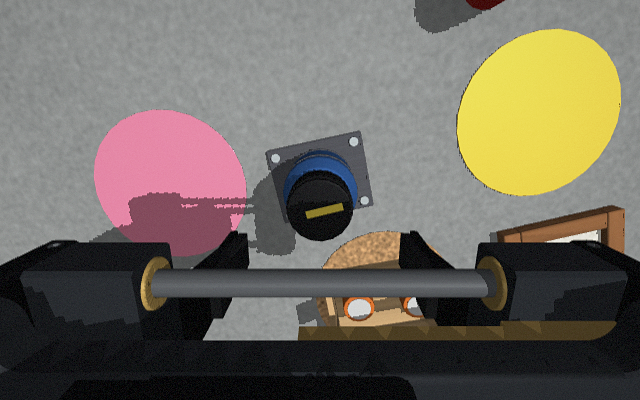

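View pics/c4.png

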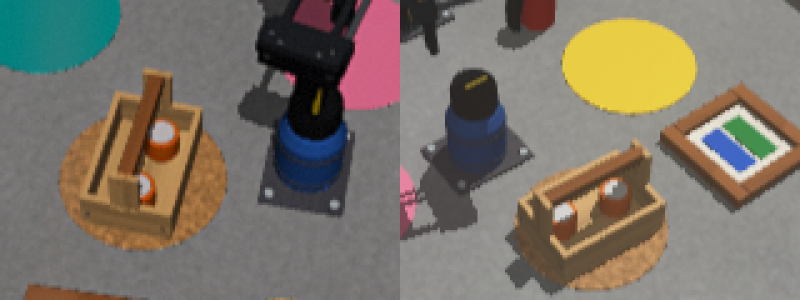

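The wrist view shows the black cap's top disk centred at about (320,208), with the yellow mark from (306,214) to (343,208). The second crop shows the caddy standing in the middle of the mat with both cartridges inside.

```bash
python3 - <<'E'
from h import *
w=grab("wrist")
g=w["image"].max(2);h=cv2.cvtColor(w["image"],cv2.COLOR_RGB2HSV)
y=cv2.inRange(h,(22,100,80),(34,255,255))
m=((g<48)|(y>0)).astype(np.uint8)*255;k=np.zeros_like(m);cv2.circle(k,(320,205),48,255,-1);m&=k;y&=k
m=cv2.morphologyEx(m,cv2.MORPH_OPEN,np.ones((3,3)))
c=max(cv2.findContours(m,0,1)[0],key=cv2.contourArea)[:,0];c=c[c[:,1]>212]
print(c[:,0].min(),c[:,0].max(),c[:,1].max())
p=np.array([onz(w,u+.5,v+.5,.124)[:2] for u,v in c])
A=np.c_[2*p,np.ones(len(p))];s=np.linalg.lstsq(A,(p**2).sum(1),rcond=None)[0];print("cap",s[:2].round(4),"r",np.sqrt(s[2]+s[:2]@s[:2]).round(4))
r=cv2.minAreaRect(cv2.findNonZero(y));B=cv2.boxPoints(r);print(r)
P=np.array([onz(w,*q,.124)[:2] for q in B]);print(P.round(4).tolist())
E
```

```text
286 352 240
cap [0.4881 0.1359] r 0.0256
((323.9888000488281, 210.38204956054688), (7.709617614746094, 37.60952377319336), 76.4295654296875)
[[0.4766, 0.1379], [0.5062, 0.139], [0.5065, 0.1327], [0.4766, 0.1315]]
```

```bash
python3 -m jog '[[-2,0,-15,0],[-2,0,-35,0],[-2,0,-55,0],[-2,0,-75,0],[-2,0,-90,0],[-2,0,-98,0],[-2,0,-102,0],[-2,0,-102,0]]' 1 && python3 -m jog '[[0,0,0,0],[0,0,0,0],[0,0,0,0],[0,0,0,0],[0,0,0,0],[0,0,0,0],[0,0,0,0],[0,0,0,0]]' -1 20; python3 -c "
from bench import *;print(get_state()['torque'])"
python3 -m jog '[[0,0,0,0.1],[0,0,0,0.2],[0,0,0,0.3],[0,0,0,0.4],[0,0,0,0.5],[0,0,0,0.6],[0,0,0,0.7],[0,0,0,0.7]]'; python3 -c "
from bench import *;print(get_state()['torque'])"
```

```text
time: 15.0
position: [0.4882, 0.1361, 0.0927]
tool_rot: [2.442, 1.976, 0.001]
ft_force: [-0.3, 0.0, -0.1]
grip_width: 0.998
time: 16.0
position: [0.4879, 0.1361, 0.0927]
tool_rot: [-2.442, -1.977, 0.0]
ft_force: [-1.3, 0.3, 2.8]
grip_width: 0.617
[0.00965719 0.34966957 0.01946957]
time: 17.0
position: [0.4874, 0.1361, 0.092]
tool_rot: [-1.619, -2.691, 0.0]
ft_force: [-1.7, 2.2, -1.3]
grip_width: 0.615
[ 0.29939999  0.33115214 -0.54445831]
```

```bash
python3 -m jog '[[0,0,2,0],[0,0,4,0],[0,0,6,0],[0,0,7,0],[0,0,7,0],[0,0,7,0],[0,0,7,0],[0,0,7,0]]'; python3 -c "
from bench import *;print(get_state()['torque'])"
```

```text
time: 18.0
position: [0.4866, 0.1353, 0.0964]
tool_rot: [-1.615, -2.692, 0.004]
ft_force: [6.3, 1.7, -27.3]
grip_width: 0.62
[ 0.65680608 -1.39266636 -0.22586632]
```

Turned +0.7 rad, the cap meets a stop and pulls back with 27 N on lifting, so it's not free. I'll lower again and turn the other way.

```bash
python3 -m jog '[[0,0,-3,0],[0,0,-7,0],[0,0,-7,-0.1],[0,0,-7,-0.25],[0,0,-7,-0.4],[0,0,-7,-0.55],[0,0,-7,-0.7],[0,0,-7,-0.85]]'; python3 -c "
from bench import *;print(get_state()['torque'])"
python3 -m jog '[[0,0,0,-0.12],[0,0,0,-0.24],[0,0,0,-0.36],[0,0,0,-0.48],[0,0,0,-0.6],[0,0,0,-0.6],[0,0,0,-0.6],[0,0,0,-0.6]]'; python3 -c "
from bench import *;print(get_state()['torque'])"
python3 -m jog '[[0,0,2,0],[0,0,4,0],[0,0,6,0],[0,0,7,0],[0,0,7,0],[0,0,7,0],[0,0,7,0],[0,0,7,0]]'; python3 -c "
from bench import *;print(get_state()['torque'])"
```

```text
time: 19.0
position: [0.4877, 0.1351, 0.0942]
tool_rot: [2.586, 1.782, -0.002]
ft_force: [-3.0, -2.6, 0.2]
grip_width: 0.617
[-0.36525214  0.88456867 -0.02222365]
time: 20.0
position: [0.4882, 0.1356, 0.0942]
tool_rot: [2.994, 0.949, 0.0]
ft_force: [-3.7, -1.4, 4.6]
grip_width: 0.619
[-0.50577761  1.2663332   0.55648175]
time: 21.0
position: [0.4879, 0.1357, 0.0994]
tool_rot: [2.996, 0.944, -0.001]
ft_force: [4.7, -1.7, -20.7]
grip_width: 0.618
[-0.36852336 -0.97355914  0.61988065]
```

```bash
python3 - <<'E'
from h import *
for n in("wrist","scene","side"):
    w=grab(n);save(w,n+"5.png")
    u,v=map(int,proj(w,[.488,.136,.124]));print(n,u,v)
    h=cv2.cvtColor(w["image"],cv2.COLOR_RGB2HSV);y=cv2.inRange(h,(22,100,60),(34,255,255));k=np.zeros_like(y);cv2.circle(k,(u,v),40 if n=="wrist" else 14,255,-1);y&=k
    nz=cv2.findNonZero(y)
    if nz is None: print("none");continue
    P=np.array([onz(w,*q[0],.127)[:2] for q in nz]);c=P.mean(0);U,S,V=np.linalg.svd(P-c);print(len(P),c.round(4),"ang",np.degrees(np.arctan2(V[0,1],V[0,0])).round(1),np.ptp((P-c)@V[0]).round(4))
w=grab("wrist")["image"][130:290,200:440];cv2.imwrite("pics/cap5.png",cv2.resize(w,None,fx=3,fy=3,interpolation=2)[:,:,::-1])
s=get_state();print(np.degrees(R.from_rotvec(s["tool_rot"]).as_euler("zyx")),s["joint_positions"].round(2),s["position"])
E
```

```text
wrist 320 272
none
scene 361 189
6 [0.4832 0.1405] ang -39.3 0.0101
side 294 182
28 [0.491 0.134] ang -63.0 0.0336
[-3.49872185e+01 -1.80634527e-02  1.79975284e+02] [-0.29  0.12 -0.04  1.95  0.01  1.07 -1.29] [0.48789643 0.1357058  0.09959776]
```

View pics/cap5.png

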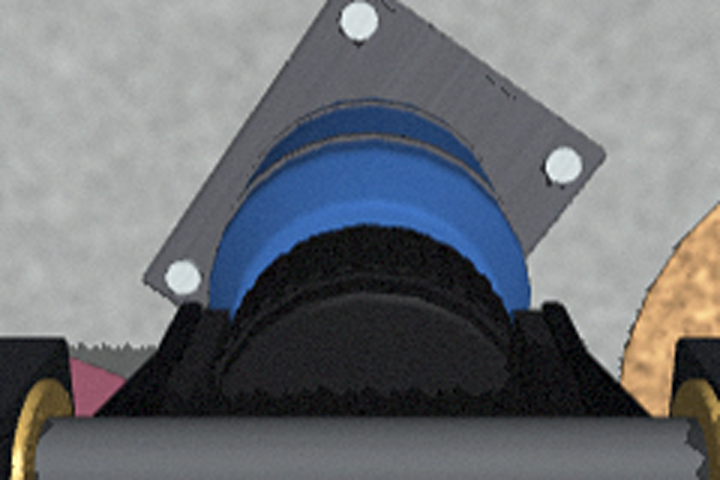

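The crop shows the cap between the fingers, with the mark hidden in this view. The side view puts the mark at about -63°, against +2° at the start. So the cap has turned some 65° the negative way, further than the 30° wrong-way stop, and that is the loosening way. The 21 N on lifting may be friction from pressing against the stop, so I'll ease the twist back and read the force again.

```bash
python3 -m jog '[[0,0,-2,0.03],[0,0,-4,0.06],[0,0,-4,0.09],[0,0,-4,0.09],[0,0,-4,0.09],[0,0,-4,0.09],[0,0,-4,0.09],[0,0,-4,0.09]]'; python3 -c "
from bench import *;print(get_state()['torque'])"
python3 -m jog '[[0,0,1,0],[0,0,2,0],[0,0,3,0],[0,0,4,0],[0,0,5,0],[0,0,6,0],[0,0,6,0],[0,0,6,0]]'; python3 -c "
from bench import *;print(get_state()['torque'])"
```

```text
time: 22.2
position: [0.4884, 0.1363, 0.0956]
tool_rot: [-2.951, -1.078, -0.001]
ft_force: [-2.8, 0.6, -0.1]
grip_width: 0.621
[ 0.02139548  0.4374331  -0.02368622]
time: 23.2
position: [0.4881, 0.136, 0.1017]
tool_rot: [2.951, 1.078, 0.0]
ft_force: [-0.5, 0.9, -0.9]
grip_width: 0.621
[-0.01535484  0.06478658  0.01036296]
```

Free: only 0.9 N remains (the cap's weight). Lifting off.

```bash
python3 -m jog '[[0,0,4,0],[0,0,10,0],[0,0,17,0],[0,0,25,0],[0,0,34,0],[0,0,44,0],[0,0,54,0],[0,0,64,0]]' - 25 && python3 -m jog '[[0,0,10,0],[0,0,18,0],[0,0,24,0],[0,0,28,0],[0,0,30,0],[0,0,30,0],[0,0,30,0],[0,0,30,0]]'
python3 - <<'E'
from h import *
print(get_state()["torque"])
a=grab("scene");b=grab("side")
A=a["image"][130:330,235:435];B=b["image"][110:310,245:445]
cv2.imwrite("pics/c6.png",cv2.resize(np.hstack([A,B]),None,fx=2,fy=2,interpolation=3)[:,:,::-1])
E
```

```text
time: 24.2
position: [0.4881, 0.136, 0.1663]
tool_rot: [2.951, 1.078, 0.0]
ft_force: [0.2, -0.0, -0.6]
grip_width: 0.619
time: 25.2
position: [0.4879, 0.1359, 0.1954]
tool_rot: [2.951, 1.078, -0.001]
ft_force: [-0.2, 0.4, 0.0]
grip_width: 0.62
[-0.02966815  0.09844925  0.04883688]
```

View pics/c6.png

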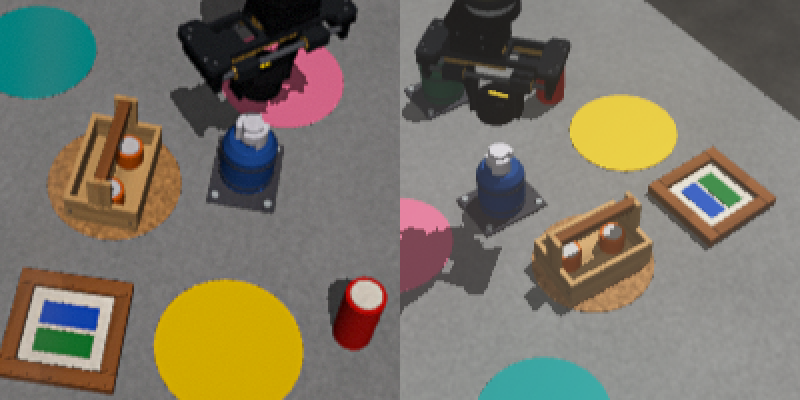

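The crop shows the neck bare, the cap in the fingers well above it, and the caddy upright on the mat with both cartridges. The picture and the roll haven't moved. I'll hand it in.

```bash
python3 -c "
from bench import *;s=get_state();print(s['time'],s['position'],s['grip_width'],abs(s['qd']).max());print(close_job())"
```

```text
25.3 [0.48796492 0.1359343  0.19546309] 0.6163741509482612 0.0028046451025035453
the job is handed in; nothing more can be done
None
```

I handed the job in at 25.3 s of the 58 s allowed. The caddy is on the cork mat with both cartridges in it, and the cap is off the blue canister and in the gripper. `close_job` gives no verdict, so these are my own checks.

- **Caddy:** I lifted it level, carried it to the mat and let go. The gripper released it at (0.536, -0.035), and my mat centre estimates from the scene and side views agree with that to about 3 mm. A fit from the wrist camera was 7 mm off in x because the fingers hid part of the mat, so I did not use it. The last picture shows the caddy upright with both cartridges inside.
- **Cap, first tries:** Turned +0.7 rad it hit a stop and held with 27 N on lifting. Turned the other way it reached a second stop, and lifting still met 21 N, which looked like a failure. The mark had by then moved about 65° (a rough side-view estimate), more than the wrong-way stop allows. That made the negative turn the loosening way, with the stop causing the friction.
- **Cap, freed:** I eased the twist back 0.09 rad and it lifted with under 1 N. In those tries the cap slipped a few mm in the fingers.
- **Final state:** In the last picture the cap is in the fingers and the neck is bare. I worked out its height from the arm's lift of 103 mm, less the slip, which puts it about 9 cm above closed. I did not measure it separately. At hand-in the joints were moving under 0.003 rad/s and the jaws stood open at 0.62, as when gripping the cap.
- **Bystanders:** The picture and the roll look unmoved in the last view.

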